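# Prime the power hammer's grease pump

### The arm

A 6-joint arm with a two-finger parallel gripper is mounted at the origin on the work surface. World frame = base frame: x ahead of the robot, y to its left, z up, the work surface at z = 0. Lengths are in mm, angles in rad, forces in N, time in s.
With the tool pointing down it reaches from about 425 to 950 mm from the base axis. Payload 3.5 kg.
Tool frame: the origin (TCP) lies midway between the tips of the shut fingers; the grasp point (between the pads) lies 19 mm behind it; z points along the fingers, y is the direction in which the jaws open and shut (so a half turn about z gives the same grasp; the last joint's range is limited). The gripper opens to 85 mm and grips with 20 to 120 N. Pads are 22 mm wide; open, the fingers measure 114 mm over their backs; the gripper's body (76 mm by 85 mm) begins 54 mm behind the grasp point. The pads swing forward as they close: fully open they stand 13 mm farther back than shut.
Start: joints at [-1.34, 0.286, 1.577, -0, 1.279, -0.15], TCP at [250.895, -626.624, 231.325] pointing down, gripper open.
Joint ranges: [-2.77, 2.77], [-0.9, 2.22], [0.21, 2.48], [-1.53, 4.67], [0.24, 2.81], [-2.84, 2.84]. Speed limits (rad/s): [2.79, 2.79, 3.14, 3.14, 3.14, 3.14].

### API

Orientations are given as a 3x3 rotation matrix whose columns are the frame's x, y, z axes.
In Python, from cell import robot gives the robot as it stands.
- The arm moves only by the tool servo_tool, never from a script. Its argument "targets" is a list of rows, each a list of 2 entries, a list of its own where there are three numbers: the shift along the world's x, y, z in cm, then the turn about the world's z in degrees. In form: [[[tx, ty, tz], turn], ...]. A call has 1 to 10 rows; each row is the pose to reach, as a shift and turn from the pose measured when the call began; what a row does not reach only later rows make up. A row lasts 1/10 s, in which the tool goes at most 50 mm and 8.59 degrees, less where a joint would pass 70% of its speed; a pose out of reach is approached as far as the arm can. A call with a gripper value outside its range is refused whole. "jaw" is the opening in per cent of the stroke, from 0 (shut) to 100 (fully open), set as the call begins (left out, the last holds). The fingers move at their own pace and stop on an object; "squeeze" is the grip in N (left out, the last holds). Time passes only in rows, so rows that repeat a pose let the fingers close. It gives the time, the measured TCP pose, the force and the opening at its end, in the units of the state.
- robot.state(): the state, without advancing time (a new reading comes with each control period).
- robot.grab_frame(name): name is "side" or "top" or "wrist"; returns a dict with "color" (400x640x3 uint8, red, green, blue), "fovy" (degrees; the focal length in pixels is half the picture's height over the tangent of half this angle, whatever the lens; pixels are square), "cx", "cy" (the principal point, pixels), "R" (3x3) and "t" (3): a world point X has camera coordinates R X + t; the wrist camera has in their place "tool_from_camera" (4x4, takes a point from camera to tool coordinates, whose origin is the TCP and whose axes are the flange's). Camera axes: x right, y down, z forward; pixel columns grow to the right and rows downward; lengths in mm; the calibration is good to about 2 mm. A picture is of the moment at which its call begins: read the wrist's pose just before it. There is no depth.
- robot.close_job(): hands the job in, once; it reports no verdict.
Trained networks look in the newest picture that a camera, given by its name, has taken for a name from the list of things; names that differ only in an ending like _2 or _b are one class to them, and where a whole thing is asked for, a point or a joint stands for the part that bears it (a point fixed in the world has none). Each returns a list of dicts, best first, with "score" (0 to 1); they miss things now and then, are a little off and sometimes report something else, mostly with a low value. They report only what shows in the picture. A call takes as long as a camera call. They do not tell look-alikes from the thing itself.
- robot.outline_of(camera, name): "mask" (400x640 bool, what is visible of it).
- robot.tip_of(camera, name): "centre" ([x, y, z] in mm, in world coordinates, good to about 4 mm: a listed point, or the origin of a listed thing).
The state is a dict: "time_s": time; "q": joint angles; "qd": joint speeds; "joint_efforts": joint torques, N m; "ee_pos": TCP position; "ee_rot": TCP orientation; "contact_force": force on the tool from outside, world axes, zero at the start; "torque": the same for the moment, N m; "gripper_width": finger opening in mm.
Only numpy, scipy, OpenCV 4.12 (cv2) and the standard library are available. Lean on these libraries where they do the work, as an engineer would, in place of code of your own. Each camera call takes 0.05 s, during which the arm holds its last target. There are 200 camera calls.

### The job

Grease the power hammer: push the yellow plunger cap down with the fingertips, in full strokes and letting it spring back up each time, until the red indicator pin beside it has popped fully out, level with the gauge post, and leave the plunger up. The pump must raise the pin, so do not touch either red pin, do not press the blue-capped pump, and leave the tools and other things on the bench where they lie.

Things in the scene. Friction and masses are not known exactly. Their poses are not given: they have to be found in the camera images.
- pump: hand grease pump with a YELLOW plunger cap, bolted to the bench: the one to be pumped. Origin on the bench under the plunger's axis, z up. Base plate 100 mm (x) by 155 mm (y: -45 to +110), 10 mm thick; on the origin a grey cylinder 64 mm diameter, 120 mm high; at local y = +75 mm a grey block 50 x 50 mm, 72 mm high, from which the red indicator pin rises at local (0, 70 mm)
- pump_cap (a point): centre of the top face of the yellow plunger cap, a disc 38 mm diameter, 14 mm thick, on a 16 mm rod; 165 mm above the bench when up; this point goes down with the plunger
- pump_plunger (a joint): yellow plunger's travel in m: 0 = up, 0.030 = fully down at its stop (cap top then 135 mm above the bench). A spring returns it when let go; it takes about 5 N to start, 12 to 16 N at the bottom. Only full strokes work: a ratchet lifts the pin about 10 mm for each stroke that goes down to the stop or nearly and then comes back to the top; half strokes soon stop moving the pin
- pump_mark (a point): top of the thin black gauge post (8 x 6 mm, white tip) beside the red pin, at local (0, 92 mm) of the pump, 132 mm above the bench: a pin fully out is level with it
- pump_pin_top (a point): centre of the top of the yellow-capped pump's red pin (10 mm diameter): 87 mm above the bench when fully in, 132 mm when fully out; rises with the pin
- pump_pin (a joint): how far that pin is out, in m: 0 = fully in, 0.045 = fully out (stop at 0.046). It starts at 0 to 0.010, so three or four full strokes are needed; more do no harm. It stays where it is between strokes
- other: a like grease pump with a BLUE plunger cap, already done, its red pin fully out; to be left alone. Same shape, sizes and axes as the yellow-capped pump, bolted to the bench
- other_cap (a point): centre of the top face of the blue cap, 165 mm above the bench
- other_plunger (a joint): blue plunger's travel in m: 0 = up, 0.030 = down; must stay up
- other_pin (a joint): how far the blue-capped pump's red pin is out, in m: it starts at about 0.045, fully out, and must stay so
- oil_bottle: grey plastic bottle with black cap, 54 mm diameter, 130 mm tall; bystander; origin at centre of its underside
- hammer: hand hammer lying on the bench; bystander; origin at centre of its underside
- brush: brush lying on the bench; bystander; origin at centre of its underside
- horseshoe: iron horseshoe about 110 mm across, 12 mm thick, lying flat; bystander; origin at the middle of its opening, on the bench
- punch: steel punch 125 mm long, 16 mm diameter, lying down; bystander; origin near its middle, on the bench
- tongs: closed blacksmith's tongs 250 mm long, 14 mm high, lying flat; bystander; origin near the rivet, on the bench
- mug: blue ceramic mug, 72 mm diameter, 80 mm tall; bystander; origin at centre of its underside
Not all that is in view belongs to the job. Leave any pink or purple look-alike of the pump alone.

How it is judged (in metres and radians):
On the way, in this order (a step that is already met when the one before it is completed fails the run):
1. the yellow plunger is pushed down a full stroke (value of joint pump_plunger above 0.024 m).
2. it is let back up (value of joint pump_plunger below 0.005 m).
3. it is pushed down a full stroke again (value of joint pump_plunger above 0.024 m).
4. after further strokes the pin is fully out (value of joint pump_pin above 0.041 m), for 0.2 s.
At the end, for the whole second after the job is handed in: The yellow-capped pump's pin is out by more than 41 mm (fully out is 45), its plunger is back up (within 3 mm), the blue plunger is up (within 4 mm) and its pin still out, and no loose thing has moved 25 mm (value of joint each of pump_pin, other_pin above 0.041 m and value of joint pump_plunger below 0.003 m and value of joint other_plunger below 0.004 m and distance of each of oil_bottle, hammer, brush, horseshoe, punch, tongs, mug from where it was at the start of the episode below 0.025 m); the robot touches nothing.
It fails at once if a red pin is touched by the robot (contact force between any of the fingers, the arm and pump_pin above 1 N or contact force between any of the fingers, the arm and other_pin above 1 N).
It fails at once if the blue plunger is pressed (value of joint other_plunger above 0.006 m).
It fails at once if a tool or other loose thing is moved, lifted or carried off (distance of any of oil_bottle, hammer, brush, horseshoe, punch, tongs, mug from where it was at the start of the episode above 0.025 m).
It also fails if it takes over 45 s, if anything falls off the work surface, if the arm or the gripper's body presses on something with over 40 N, if the wrist force passes 120 N, or if a joint passes its speed limit or range.

## Working session

There is one attempt and no reset: what is moved stays moved. The work goes in short steps, Python scripts to look and compute and a tool call to move; the robot and the scene stay as the last step left them, time stands still between calls to the robot, and variables do not carry over. Pictures are saved under pics/ and viewed, about 8 in all and at most 12, crops included, and the job is handed in when it is done.

Besides the shell and the picture viewer there is one more tool, called in YAML: its name, and indented under it one key for each argument. servo_tool: Moves the arm, as the interface text tells. Its arguments: {"type":"object","properties":{"targets":{"type":"array"},"jaw":{"type":"number"},"squeeze":{"type":"number"}},"required":["targets"]}

```bash
mkdir -p pics; python3 - <<'E'
from cell import robot
import cv2,numpy as np
s=robot.state();print(s['time_s'],s['ee_pos'],s['ee_rot'],s['contact_force'],s['gripper_width'])
for c in ['side','top']:
    f=robot.grab_frame(c);cv2.imwrite(f'pics/{c}0.png',f['color'][:,:,::-1])
    print(c,f['fovy'],f['cx'],f['cy'],np.array(f['R']).tolist(),f['t'])
    for n in ['pump_cap','pump_pin_top','pump_mark','other_cap','pump','other']:
        print(n,[(round(d['score'],2),np.round(d['centre']).tolist()) for d in robot.tip_of(c,n)])
E
```

```text
0.0 [ 250.74298201 -625.99185051  229.94373843] [[ 9.28366819e-01  3.71664865e-01 -5.27225079e-04]
 [ 3.71665059e-01 -9.28364040e-01  2.30050879e-03]
 [ 3.65561484e-04 -2.33166717e-03 -9.99997215e-01]] [ 0.51608413 -1.1126113  -0.04710842] 85.7755516989815
side 48.32814387920446 318.1200957646336 199.61098367742554 [[0.9685619404100113, -0.24875807612284098, -0.002680886580373029], [-0.1663506725235134, -0.639613303145433, -0.7504813629866924], [0.18497356930158648, 0.7273336524615448, -0.6608861752652871]] [-495.69679231  189.52918229 1545.11864593]
pump_cap [(0.63, [359.0, 47.0, 165.0]), (0.6, [590.0, 199.0, 166.0])]
pump_pin_top [(0.54, [589.0, 197.0, 163.0])]
pump_mark [(0.89, [605.0, 290.0, 130.0]), (0.64, [362.0, 144.0, 127.0])]
other_cap [(0.59, [528.0, -138.0, 165.0])]
pump [(0.94, [594.0, 195.0, 0.0]), (0.76, [356.0, 50.0, -3.0]), (0.75, [232.0, 422.0, 0.0]), (0.65, [589.0, 199.0, 165.0])]
other [(0.75, [528.0, -134.0, -0.0])]
top 48.063328760493704 315.561670963383 193.3151342485754 [[-0.005602989178080161, -0.9998962229215841, -0.01327214750596392], [-0.9863056740475051, 0.007713608754036904, -0.16474713224115917], [0.16483241141828464, 0.012167317992860728, -0.9862465373926005]] [  13.93559076  539.63015647 1432.26868026]
pump_cap [(0.67, [235.0, 413.0, 165.0]), (0.58, [359.0, 49.0, 162.0]), (0.47, [591.0, 198.0, 165.0]), (0.34, [600.0, 289.0, 125.0])]
pump_pin_top []
pump_mark [(0.92, [258.0, 510.0, 132.0]), (0.85, [361.0, 143.0, 128.0]), (0.74, [598.0, 288.0, 128.0]), (0.68, [560.0, 473.0, -3.0])]
other_cap [(0.71, [588.0, 195.0, 166.0]), (0.43, [523.0, -140.0, 166.0])]
pump [(0.91, [595.0, 195.0, -1.0]), (0.84, [359.0, 48.0, -2.0]), (0.82, [235.0, 418.0, -3.0])]
other [(0.81, [523.0, -143.0, 1.0])]
```

View pics/side0.png

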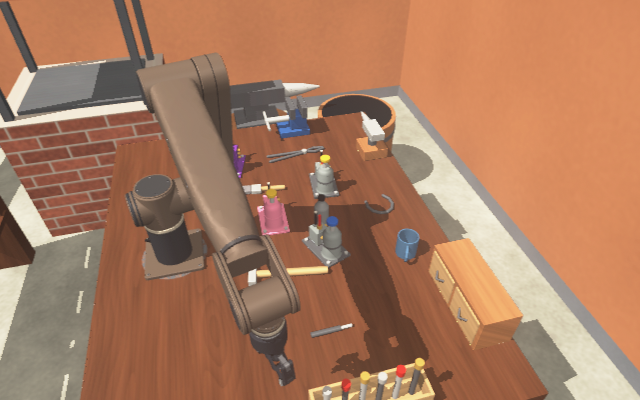

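View pics/top0.png

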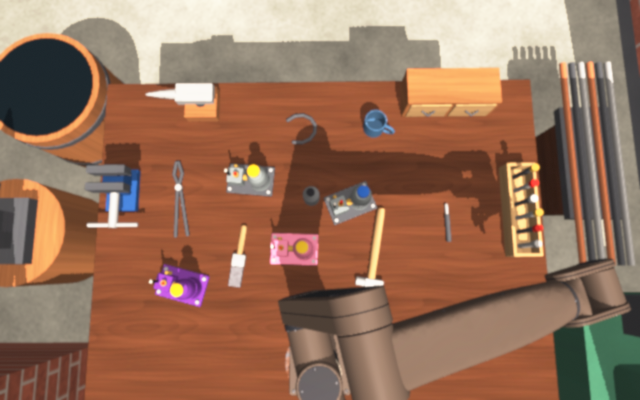

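The grey pump with the yellow cap is at side (325,160) and top (253,171). The pink and purple ones are look-alikes, and the blue one is at top (362,192). The networks put the yellow cap at about (590.5, 198, 165), and the size and height fit. I'll move most of the way there with the jaws shut.

servo_tool:
  targets:
    - [[1.5,3.5,3],0]
    - [[3.4,8,4],0]
    - [[5.1,12,4],0]
    - [[6.8,16.5,4],0]
    - [[8.5,21,4],0]
    - [[10.2,25,4],0]
    - [[12,29,4],0]
    - [[13.7,33,4],0]
    - [[15.4,37,4],0]
    - [[17,41.2,4],0]
  jaw: 0
  squeeze: 40

```text
time_s: 1.7
ee_pos: [421.3, -213.1, 271.7]
ee_rot: [[0.929, 0.371, 0.001], [0.371, -0.929, -0.001], [0.001, 0.001, -1.0]]
contact_force: [0.4, -0.1, 0.1]
gripper_width: -0.2
```

servo_tool:
  targets:
    - [[1.9,4.5,0],0]
    - [[3.7,9,0],0]
    - [[5.6,13.5,0],0]
    - [[7.5,18,0],0]
    - [[9.3,22.5,0],0]
    - [[11.2,27,0],0]
    - [[13.1,31.5,0],0]
    - [[13.9,33.5,0],0]
    - [[13.9,33.5,0],0]
    - [[13.9,33.5,0],0]

```text
time_s: 2.7
ee_pos: [560.1, 121.9, 271.6]
ee_rot: [[0.928, 0.372, 0.0], [0.372, -0.928, -0.001], [-0.0, 0.001, -1.0]]
contact_force: [-0.1, -0.3, -0.4]
gripper_width: 0.3
```

```bash
cat > h.py <<'E'
from cell import robot
import cv2,numpy as np
def ray(f,s,px):
    F=200/np.tan(np.radians(f['fovy'])/2)
    d=np.array([(px[0]-f['cx'])/F,(px[1]-f['cy'])/F,1])
    if 'R' in f:
        R=np.array(f['R']);t=np.array(f['t']);return -R.T@t,R.T@d
    T=np.array(f['tool_from_camera']);E=np.array(s['ee_rot'])
    return E@T[:3,3]+s['ee_pos'],E@T[:3,:3]@d
def atz(f,s,px,z):
    o,d=ray(f,s,px);return o+d*(z-o[2])/d[2]
def look(c,tag):
    s=robot.state();f=robot.grab_frame(c)
    cv2.imwrite(f'pics/{c}{tag}.png',f['color'][:,:,::-1]);return s,f
E
python3 - <<'E'
from h import *
for c in ['side','wrist','top']:
    s,f=look(c,1)
    print(c,s['time_s'],np.round(s['ee_pos'],1))
    h=cv2.cvtColor(f['color'],cv2.COLOR_RGB2HSV)
    m=cv2.inRange(h,(22,150,120),(35,255,255))
    n,_,st,ce=cv2.connectedComponentsWithStats(m)
    for i in range(1,n):
        if st[i,4]>25: print(st[i].tolist(),np.round(ce[i]),np.round(atz(f,s,ce[i],163)))
    for n in ['pump_cap','pump_pin_top','pump_mark']:
        print(n,[(round(d['score'],2),np.round(d['centre']).tolist()) for d in robot.tip_of(c,n)])
E
```

```text
side 2.7 [560.1 121.9 271.6]
[220, 137, 10, 7, 50] [224. 140.] [232. 420. 163.]
[266, 189, 11, 9, 74] [271. 193.] [356.  51. 163.]
pump_cap [(0.63, [231.0, 420.0, 161.0]), (0.56, [360.0, 45.0, 166.0]), (0.49, [590.0, 197.0, 165.0])]
pump_pin_top []
pump_mark [(0.89, [605.0, 286.0, 130.0]), (0.61, [260.0, 506.0, 137.0]), (0.57, [359.0, 144.0, 129.0]), (0.36, [594.0, 198.0, 3.0])]
wrist 2.9 [560.1 120.6 271.9]
[192, 26, 12, 8, 60] [197.  30.] [633. 238. 163.]
[177, 60, 18, 18, 114] [188.  71.] [607. 237. 163.]
[213, 73, 7, 15, 48] [216.  81.] [608. 218. 163.]
[210, 86, 55, 55, 2333] [237. 113.] [593. 198. 163.]
[454, 245, 7, 6, 33] [457. 247.] [558.   6. 163.]
[483, 263, 9, 10, 71] [487. 268.] [550. -25. 163.]
[460, 278, 7, 11, 43] [463. 283.] [531. -13. 163.]
[262, 290, 8, 5, 30] [265. 292.] [463. 134. 163.]
pump_cap [(0.84, [594.0, 197.0, 165.0])]
pump_pin_top [(0.72, [601.0, 272.0, 96.0])]
pump_mark [(0.94, [605.0, 291.0, 133.0]), (0.74, [531.0, 26.0, 3.0]), (0.6, [523.0, -135.0, -0.0])]
top 3.1 [560.3 121.2 271.9]
[296, 241, 11, 11, 103] [301. 246.] [361.  53. 163.]
[171, 284, 12, 12, 115] [176. 289.] [238. 419. 163.]
pump_cap [(0.63, [234.0, 414.0, 166.0]), (0.44, [356.0, 50.0, 163.0])]
pump_pin_top []
pump_mark [(0.78, [597.0, 287.0, 125.0]), (0.59, [260.0, 508.0, 130.0])]
```

The wrist view puts the cap at (593,198), which agrees with the fixed cameras. The pin top is at about z 96. I'll move above the cap, descending to about z 172.

servo_tool:
  targets:
    - [[1.7,4,0],0]
    - [[3.3,7.7,0],0]
    - [[3.3,7.7,-4],0]
    - [[3.3,7.7,-8],0]
    - [[3.3,7.7,-9.5],0]
    - [[3.3,7.7,-9.5],0]

```text
time_s: 3.9
ee_pos: [591.4, 198.3, 173.4]
ee_rot: [[0.929, 0.371, -0.006], [0.371, -0.929, -0.002], [-0.006, -0.0, -1.0]]
contact_force: [-0.2, 0.2, -0.8]
gripper_width: -0.0
```

```bash
python3 - <<'E'
from h import *
s,f=look('side',2);s2,g=look('wrist',2)
a=cv2.resize(f['color'][120:240,240:400],(640,480),interpolation=cv2.INTER_CUBIC)
cv2.imwrite('pics/c2.png',a[:,:,::-1]);print(np.round(s['ee_pos'],1))
E
```

```text
[591.4 198.3 173.4]
```

View pics/wrist2.png

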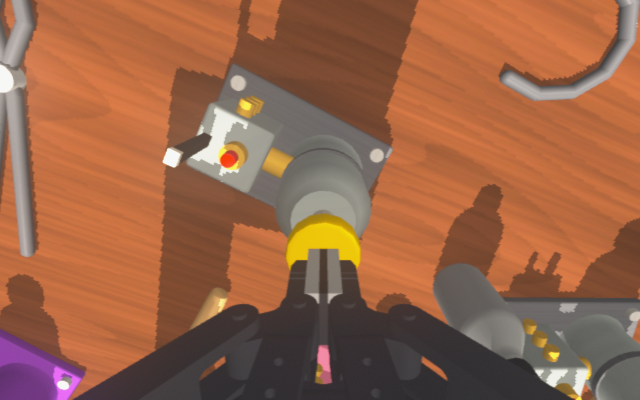

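View pics/c2.png

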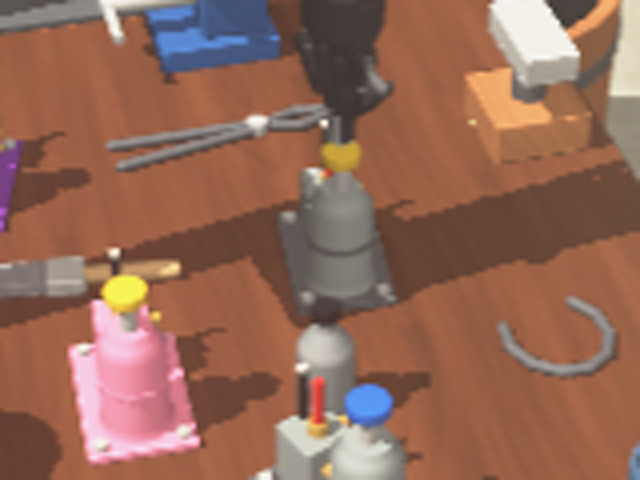

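The tips sit over the yellow cap in both views: wrist (323,250), side crop (342,150). The pin shows low at wrist (229,158). Now the first stroke, watching the force.

servo_tool:
  targets:
    - [[0.1,0,-1],0]
    - [[0.1,0,-2],0]
    - [[0.1,0,-2.8],0]
    - [[0.1,0,-3.4],0]
    - [[0.1,0,-3.8],0]
    - [[0.1,0,-3.9],0]
    - [[0.1,0,-3.9],0]

```text
time_s: 4.7
ee_pos: [597.7, 198.8, 143.7]
ee_rot: [[0.929, 0.37, 0.01], [0.37, -0.929, 0.0], [0.009, 0.003, -1.0]]
contact_force: [-1.6, 0.2, 10.5]
gripper_width: -0.0
```

servo_tool:
  targets:
    - [[-0.3,0,-0.4],0]
    - [[-0.4,0,-0.8],0]
    - [[-0.4,0,-1.0],0]
    - [[-0.4,0,-1.0],0]

```text
time_s: 5.1
ee_pos: [597.6, 198.8, 139.1]
ee_rot: [[0.929, 0.37, 0.02], [0.37, -0.929, 0.001], [0.019, 0.007, -1.0]]
contact_force: [-0.5, -0.4, 11.8]
gripper_width: 0.2
```

servo_tool:
  targets:
    - [[-0.3,0,-0.5],0]
    - [[-0.4,0,-1.0],0]
    - [[-0.5,0,-1.4],0]
    - [[-0.5,0,-1.4],0]

```text
time_s: 5.5
ee_pos: [597.7, 198.9, 135.0]
ee_rot: [[0.928, 0.371, 0.033], [0.371, -0.929, 0.001], [0.031, 0.011, -0.999]]
contact_force: [-5.4, -2.7, 25.5]
gripper_width: -0.0
```

The force jumped to 25 N at z 135, so the plunger is at its stop. Releasing.

servo_tool:
  targets:
    - [[-0.4,0,1.5],0]
    - [[-0.5,0,3],0]
    - [[-0.5,0,3.8],0]
    - [[-0.5,0,3.8],0]
    - [[-0.5,0,3.8],0]

```text
time_s: 6.0
ee_pos: [591.9, 198.7, 171.4]
ee_rot: [[0.928, 0.371, 0.031], [0.371, -0.929, 0.001], [0.029, 0.01, -1.0]]
contact_force: [0.5, 0.4, -0.1]
gripper_width: -0.2
```

```bash
python3 - <<'E'
from h import *
s,f=look('wrist',3);print(s['time_s'],np.round(s['ee_pos'],1),s['contact_force'])
for n in ['pump_cap','pump_pin_top','pump_mark']:
    print(n,[(round(d['score'],2),np.round(d['centre']).tolist()) for d in robot.tip_of('wrist',n)])
E
```

```text
6.0 [591.9 198.7 171.4] [ 0.51243097  0.44722924 -0.12948252]
pump_cap [(0.63, [593.0, 194.0, 167.0]), (0.55, [591.0, 199.0, -2.0])]
pump_pin_top [(0.94, [600.0, 272.0, 110.0])]
pump_mark [(0.94, [602.0, 290.0, 133.0])]
```

View pics/wrist3.png

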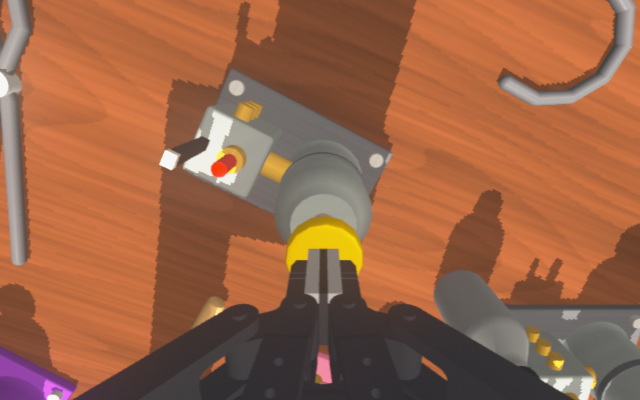

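The pin rose one notch, from wrist (229,158) to (223,168), about z 96 to 107–110. The cap is back up. Second stroke, with a deeper command to allow for the arm's compliance.

servo_tool:
  targets:
    - [[-0.1,0,-1.2],0]
    - [[-0.2,0,-2.4],0]
    - [[-0.4,0,-3.4],0]
    - [[-0.5,0,-4.2],0]
    - [[-0.5,0,-4.8],0]
    - [[-0.5,0,-4.9],0]
    - [[-0.5,0,-4.9],0]

```text
time_s: 6.9
ee_pos: [593.0, 199.1, 134.8]
ee_rot: [[0.927, 0.371, 0.045], [0.372, -0.928, 0.001], [0.042, 0.015, -0.999]]
contact_force: [-9.5, -4.8, 38.6]
gripper_width: 0.0
```

servo_tool:
  targets:
    - [[0,0,1.5],0]
    - [[0,0,3],0]
    - [[0,0,3.8],0]
    - [[0,0,3.8],0]
    - [[0,0,3.8],0]

```text
time_s: 7.4
ee_pos: [591.8, 199.0, 170.5]
ee_rot: [[0.928, 0.371, 0.041], [0.372, -0.928, 0.001], [0.039, 0.015, -0.999]]
contact_force: [-0.4, 0.6, 0.3]
gripper_width: 0.1
```

servo_tool:
  targets:
    - [[0,0,-1.2],0]
    - [[-0.1,0,-2.4],0]
    - [[-0.2,0,-3.4],0]
    - [[-0.3,0,-4.2],0]
    - [[-0.3,0,-4.7],0]
    - [[-0.3,0,-4.7],0]
    - [[-0.3,0,-4.7],0]

```text
time_s: 8.1
ee_pos: [593.1, 199.3, 134.8]
ee_rot: [[0.927, 0.372, 0.05], [0.372, -0.928, 0.001], [0.047, 0.018, -0.999]]
contact_force: [-12.3, -4.6, 40.5]
gripper_width: -0.1
```

servo_tool:
  targets:
    - [[0,0,1.5],0]
    - [[0,0,3],0]
    - [[0,0,3.8],0]
    - [[0,0,3.8],0]
    - [[0,0,3.8],0]

```text
time_s: 8.6
ee_pos: [591.8, 199.1, 170.1]
ee_rot: [[0.927, 0.372, 0.046], [0.372, -0.928, 0.0], [0.043, 0.017, -0.999]]
contact_force: [-0.3, -0.7, -0.6]
gripper_width: -0.3
```

```bash
python3 - <<'E'
from h import *
s,f=look('wrist',4);print(s['time_s'],np.round(s['ee_pos'],1),s['contact_force'])
for n in ['pump_cap','pump_pin_top','pump_mark']:
    print(n,[(round(d['score'],2),np.round(d['centre']).tolist()) for d in robot.tip_of('wrist',n)])
E
```

```text
8.6 [591.8 199.1 170.1] [-0.25307259 -0.69789261 -0.55853442]
pump_cap [(0.77, [596.0, 196.0, 164.0])]
pump_pin_top [(0.94, [598.0, 271.0, 131.0]), (0.53, [557.0, 478.0, 5.0])]
pump_mark [(0.93, [600.0, 288.0, 130.0])]
```

View pics/wrist4.png

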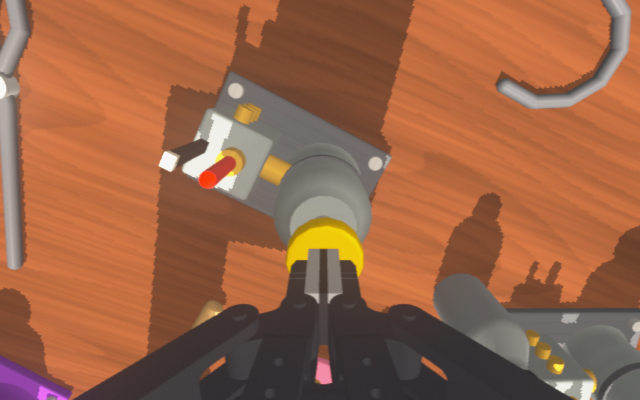

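The pin top is now at wrist (208,180), about z 131, so nearly or fully out. Extra strokes do no harm, so I'll do two more to make sure and then retreat straight up.

servo_tool:
  targets:
    - [[0,0,-1.2],0]
    - [[-0.1,0,-2.4],0]
    - [[-0.2,0,-3.4],0]
    - [[-0.3,0,-4.1],0]
    - [[-0.3,0,-4.5],0]
    - [[-0.3,0,-4.5],0]
    - [[-0.3,0,-4.5],0]

```text
time_s: 9.5
ee_pos: [594.0, 199.5, 135.0]
ee_rot: [[0.926, 0.372, 0.059], [0.373, -0.928, 0.001], [0.055, 0.021, -0.998]]
contact_force: [-6.2, -3.2, 28.3]
gripper_width: 0.3
```

servo_tool:
  targets:
    - [[0,0,1.5],0]
    - [[0,0,3],0]
    - [[0,0,3.9],0]
    - [[0,0,3.9],0]
    - [[0,0,3.9],0]

```text
time_s: 10.0
ee_pos: [593.0, 199.3, 172.1]
ee_rot: [[0.926, 0.372, 0.056], [0.373, -0.928, 0.0], [0.052, 0.021, -0.998]]
contact_force: [1.1, -0.3, -0.2]
gripper_width: -0.1
```

servo_tool:
  targets:
    - [[0,0,-1.2],0]
    - [[-0.1,0,-2.4],0]
    - [[-0.2,0,-3.4],0]
    - [[-0.3,0,-4.1],0]
    - [[-0.3,0,-4.5],0]
    - [[-0.3,0,-4.5],0]
    - [[-0.3,0,-4.5],0]

```text
time_s: 10.7
ee_pos: [594.2, 199.7, 135.0]
ee_rot: [[0.926, 0.372, 0.066], [0.373, -0.928, 0.001], [0.062, 0.024, -0.998]]
contact_force: [-6.6, -2.2, 28.3]
gripper_width: -0.3
```

servo_tool:
  targets:
    - [[0,0,2],0]
    - [[0,0,4],0]
    - [[0,0,7],0]
    - [[0,0,10],0]
    - [[-2,-5,13],0]
    - [[-3,-8,13],0]
    - [[-3,-8,13],0]
    - [[-3,-8,13],0]

```text
time_s: 11.5
ee_pos: [563.4, 119.0, 262.9]
ee_rot: [[0.927, 0.371, 0.063], [0.372, -0.928, 0.001], [0.059, 0.023, -0.998]]
contact_force: [-1.1, 0.3, -0.5]
gripper_width: -0.2
```

```bash
python3 - <<'E'
from h import *
F={}
for c in ['side','wrist']:
    s,f=look(c,5);F[c]=f;print(c,s['time_s'],np.round(s['ee_pos'],1),np.round(s['contact_force'],1))
    for n in ['pump_cap','pump_pin_top','pump_mark','other_cap']:
        print(n,[(round(d['score'],2),np.round(d['centre']).tolist()) for d in robot.tip_of(c,n)])
a=cv2.resize(F['side']['color'][130:280,240:440],(530,400),interpolation=cv2.INTER_CUBIC)
b=cv2.resize(F['wrist']['color'][0:200,100:360],(260,200))
b=cv2.copyMakeBorder(b,0,200,0,0,cv2.BORDER_CONSTANT)
cv2.imwrite('pics/c5.png',np.hstack([a,b])[:,:,::-1])
E
```

```text
side 11.5 [563.4 119.  262.9] [-1.1  0.3 -0.5]
pump_cap [(0.66, [360.0, 46.0, 165.0]), (0.59, [593.0, 198.0, 166.0]), (0.54, [232.0, 415.0, 163.0])]
pump_pin_top [(0.62, [588.0, 197.0, 169.0])]
pump_mark [(0.96, [604.0, 292.0, 130.0]), (0.93, [365.0, 142.0, 130.0]), (0.68, [257.0, 506.0, 136.0])]
other_cap [(0.66, [522.0, -135.0, 164.0]), (0.31, [444.0, -429.0, -1.0])]
wrist 11.75 [564.  120.5 263.7] [-0.4 -1.1 -0.6]
pump_cap [(0.88, [594.0, 196.0, 165.0])]
pump_pin_top [(0.75, [600.0, 272.0, 132.0])]
pump_mark [(0.92, [601.0, 291.0, 133.0])]
other_cap [(0.56, [527.0, -136.0, 168.0])]
```

View pics/c5.png

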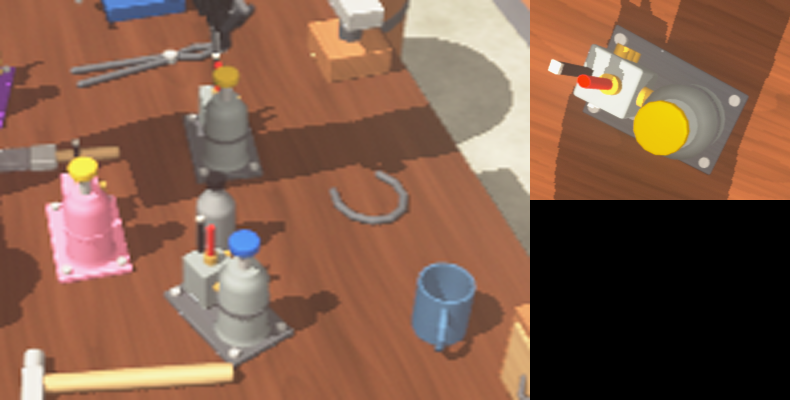

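The red pin (crop 585,82) is as long as the gauge post beside it, with its top at z ≈ 132 against 133 for the mark. The yellow cap is up at 165, the blue cap is up at about 164–168 and its red pin still stands, and the arm is clear. Handing in.

```bash
python3 -c "
from cell import robot
print(robot.close_job())"
```

```text
the job is handed in; nothing more can be done
None
```

The yellow-capped pump is greased and the job is handed in; no verdict was reported. I gave it five full strokes with the shut fingertips, each pushed to the stop (tool at z ≈ 135 mm, 25–40 N), and let the plunger spring back up after each one. The arm then moved clear, at about 12 s on the robot's clock.

- **Yellow pump:** the wrist camera put the pin top at z ≈ 132 mm, against 133 mm for the gauge mark, so the pin is fully out. The cap is back up at about 165 mm.
- **Blue pump:** its cap read 164–168 mm, so it is up. Its pin still stood out in the picture, though I did not measure it.
- **Bench items:** I did not measure the loose things. Nothing looked moved in the pictures, and the contact force was about 1 N at the end.

**Checks that failed or disagreed:**
- **Side camera:** it never gave a usable reading of the pin top. It reported the plunger cap instead, so the pin height rests on the wrist camera alone.
- **First stroke:** it needed three deeper commands because the arm gives under load.
- **Tool tilt:** it built up to about 0.06 rad over the strokes, with no visible effect.

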